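# Release the parts box's spring catch through its hole and open the lid

### The arm

A 6-joint arm with a two-finger parallel gripper is mounted at the origin on a cart in front of the work surface, level with it; the furniture and walls round the work are solid. World frame = base frame: x ahead of the robot, y to its left, z up, the work surface at z = 0. Lengths are in m, angles in rad, forces in N, time in s.
With the tool pointing down it reaches from about 0.35 to 0.925 m from the base axis. Payload 6.4 kg.
Tool frame: the origin (TCP) lies midway between the tips of the shut fingers; the grasp point (between the pads) lies 19 mm behind it (arm.pinch_z is the distance from the TCP to the grasp point, in m); x points along the fingers, y is the direction in which the jaws open and shut, and the axes are right-handed (so a half turn about x gives the same grasp; the last joint's range is limited). The gripper opens to 94 mm and grips with 3 to 60 N. Pads are 16 mm wide; open, the fingers measure 119 mm over their backs; the gripper's body (75 mm by 177 mm) begins 78 mm behind the grasp point.
Start: joints at [-1.381, 0.245, 1.558, -0, 1.339, -0.174], TCP at [0.231, -0.607, 0.205] pointing down, gripper open.
Joint ranges: [-3.13, 3.13], [-1.02, 2.26], [0.13, 2.54], [-0.95, 4.09], [0.21, 2.88], [-2.74, 2.74]. Speed limits (rad/s): [2.57, 2.57, 3.14, 3.14, 3.14, 3.14].

### API

Orientations are given as a unit quaternion [x, y, z, w].
In Python, from cell import arm gives the robot as it stands. Calls block until the motion is done:
- arm.move_to(position, orientation): joint-space move of the TCP to a pose.
- arm.move_l(position, attitude=None, v=0.15, contact_N=None): straight line of the TCP; attitude=None keeps the orientation; v is the mean speed in m/s. With contact_N (N) it stops when the force on the tool has changed by that much, and returns True; else False.
- arm.movej(angles): joint-space move.
- arm.open_gripper() and arm.close_gripper(grasp_force=None): open the fingers fully, or close them until they stop; grasp_force is the grip in N (None keeps the last).
- arm.wait(seconds).
- arm.ik(position, orientation): joint angles nearest the present ones, or None.
- arm.observe(): the state.
- arm.camera(name): name is "scene" or "top"; returns the picture (384x512x3 uint8, red, green, blue); there is no depth.
- arm.calibration(name): a dict with "fovy" (degrees; the focal length in pixels is half the picture's height over the tangent of half this angle, whatever the lens; pixels are square), "cx", "cy" (the principal point, pixels), "k1" (the pictures are not rectified: a ray, as slopes to the right and down, at radius r is drawn at 1 + k1 r^2 times it, then the intrinsics apply), "rvec" (rotation vector, rad) and "tvec" (3), from world to camera coordinates, as OpenCV has them. Camera axes: x right, y down, z forward; pixel columns grow to the right and rows downward; lengths in m; the calibration is good to about 2 mm. A picture is of the moment at which its call begins. calibration takes no time and is no camera call.
A pose or a line that the arm cannot do raises arm.PlanningError and nothing moves.
- arm.sign_off(): hands the job in, once; it reports no verdict.
The state is a dict: "time": time; "joints": joint angles; "joint_velocities": joint speeds; "tau": joint torques, N m; "tool_pos": TCP position; "tool_rot": TCP orientation; "contact_force": force on the tool from outside, world axes, zero at the start; "moment": the same for the moment, N m; "width": finger opening in m.
Only numpy, scipy, OpenCV 4.12 (cv2) and the standard library are available. Lean on these libraries where they do the work, as an engineer would, in place of code of your own. Each camera call takes 0.05 s, during which the arm holds its last target.

### The job

The grey parts box is held shut by a spring catch. Pick up the wooden push dowel and press the catch back through the hole in the box wall so that the lid springs up a little, then swing the lid right back until it stays open, and lay the dowel down flat on the bench outside the box. Do not disturb the other tools.

Things in the scene. Friction and masses are not known exactly. Their poses are not given: they have to be found in the camera images.
- parts_box: Grey sheet-metal box fixed to the bench, 120 (x) x 160 (y) x 92 mm high without the lid, walls 5 mm. Origin: centre of the underside; z up; its x axis points from the wall with the hole (facing the robot) to the hinge wall. The lid is a 6 mm plate on top (underside 92 mm above the bench) that turns about an edge along y at x = +60 mm, 92 mm up.
- hole (a point): Centre of the round hole, 22 mm across, at the outer face of the steel cover plate on the wall facing the robot: x = -61.5 mm, y = 0, 58 mm up in the box's frame. Axes as the box's: x points into the hole, square to the wall. The flat steel pad of the catch stands 7.5 mm behind this point; pressing it a further 7 mm along x (3 N rising to 5 N; 7 N at the hard stop, 14 mm) frees the lid. Let go, the catch springs forward again.
- catch (a joint): Travel of the spring catch, m: 0 sprung forward (lid held), frees the lid at about 0.007, hard stop at 0.014.
- lid (a joint): Lid angle, rad: 0 shut, positive opens (free edge rises and swings away from the hole side). When freed, a spring lifter raises it to about 0.44, where it rests; from there it is light (under 2 N at its edge) and must be pushed over; past upright (from about 1.65) it falls back by itself to its stop at 1.8 and stays.
- lid_edge (a point): Middle of the lid's free edge, on its underside, 124 mm from the hinge line. Its x axis lies in the lid towards the hinge, y along the hinge line. A small steel hook, 16 mm wide, hangs 18 mm below the lid here, 12 to 24 mm in from the edge; the underside beside it is plain for 80 mm either way.
- dowel_grip (a point): Centre of the push dowel's handle: a flat-sided wooden block 60 (x) x 22 (y) x 26 mm high, lying flat on the bench, this point 13 mm up. x points along the dowel to its tip, z up. The whole weighs about 50 g and balances just in front of this point.
- dowel_tip (a point): Free end of the 12 mm round light-wood dowel that stands out of the handle along x, on the handle's axis; 100 mm in front of dowel_grip.
- ratchet: Loose socket ratchet with a black handle, 33 x 209 x 29 mm, its length along its y; leave alone. Origin: centre of the underside.
- offcut: Loose plain wood offcut, 42 x 130 x 38 mm, length along y; leave alone. Origin: centre of the underside.
- tape_measure: Loose tape measure, 41 x 89 x 65 mm; leave alone. Origin: centre of the underside.
- sanding_block: Loose black sanding block, 63 x 106 x 27 mm, length along y; leave alone. Origin: centre of the underside.

How it is judged:
On the way, in this order (a step that is already met when the one before it is completed fails the run):
1. the dowel's tip presses the catch back through the hole (value of joint catch above 0.004 m and distance between dowel_tip and hole below 0.03 m).
2. the lid is swung right back (value of joint lid above 1.6 rad), for 0.2 s.
At the end, for the whole second after the job is handed in: The lid stands open past 1.6 rad (its stop is at 1.8); the dowel lies flat on the bench (handle centre under 22 mm up, axis within 0.17 rad of level) outside the box's walls (value of joint lid above 1.6 rad and height (world z) of dowel_grip below 0.022 m and angle between dowel_grip's own x axis and vertical between 1.4 and 1.74 rad and (x of dowel_grip in the frame of parts_box below -0.065 m or x of dowel_grip in the frame of parts_box above 0.065 m or y of dowel_grip in the frame of parts_box below -0.085 m or y of dowel_grip in the frame of parts_box above 0.085 m)); the robot touches nothing.
It fails at once if another tool is moved more than 40 mm (distance of any of ratchet, offcut, tape_measure, sanding_block from where it was at the start of the episode above 0.04 m).
It also fails if it takes over 54 s, if anything falls off the work surface, if the arm or the gripper's body presses on something with over 40 N, if the wrist force passes 120 N, or if a joint passes its speed limit or range.

## Working session

There is one attempt and no reset: what is moved stays moved. The work goes in short steps, each a Python script; the robot and the scene stay as the last script left them, time stands still between calls to the robot, and variables do not carry over. Pictures are saved under pics/ and viewed, and the job is handed in when it is done.

```bash
mkdir -p pics; ls; cat > h.py <<'E'
import numpy as np, cv2
from cell import arm
from scipy.spatial.transform import Rotation as R
def cam(n):
    c=arm.calibration(n); f=192/np.tan(np.radians(c['fovy'])/2)
    return c,f,cv2.Rodrigues(np.array(c['rvec'],float))[0],np.array(c['tvec'],float).ravel()
def ray(n,u,v):
    c,f,Rm,t=cam(n)
    d=np.array([(u-c['cx'])/f,(v-c['cy'])/f]); p=d.copy()
    for _ in range(30): p=d/(1+c['k1']*(p@p))
    return -Rm.T@t, Rm.T@np.array([p[0],p[1],1.])
def onz(n,u,v,z):
    o,d=ray(n,u,v); return o+d*(z-o[2])/d[2]
def proj(n,P):
    c,f,Rm,t=cam(n); q=Rm@np.asarray(P,float)+t; p=q[:2]/q[2]; p=p*(1+c['k1']*(p@p))
    return np.array([c['cx']+f*p[0],c['cy']+f*p[1]])
def snap(n,fn,crop=None,s=1):
    im=arm.camera(n); o=im
    if crop: x0,y0,x1,y1=crop; o=im[y0:y1,x0:x1]
    if s!=1:o=cv2.resize(o,None,fx=s,fy=s,interpolation=cv2.INTER_CUBIC)
    cv2.imwrite('pics/'+fn,o[:,:,::-1]); np.save('pics/'+fn+'.npy',im); return im
E
python3 - <<'E'
from h import *
for n in('scene','top'):
    snap(n,n+'0.png'); c,f,Rm,t=cam(n); print(n,c,-Rm.T@t)
print(arm.observe())
E
```

```text
pics
scene {'fovy': 56.87451065818007, 'cx': 251.7912681419626, 'cy': 182.80153577056498, 'k1': -0.075505788331815, 'rvec': array([ 1.1205437 , -2.16394482,  1.14549426]), 'tvec': array([0.31363557, 0.31398499, 0.98042448])} [-0.35094597  0.61478046  0.81059726]
top {'fovy': 51.93896111217005, 'cx': 254.73941620431987, 'cy': 190.28289485191306, 'k1': -0.013110729744192369, 'rvec': array([ 2.183545  , -2.14851371,  0.08532016]), 'tvec': array([0.02076404, 0.53249138, 1.18630065])} [0.41868934 0.01012971 1.23121244]
{'time': 0.1, 'joints': array([-1.38109999e+00,  2.45736557e-01,  1.55885062e+00,  1.06636976e-06,
        1.33871004e+00, -1.74130396e-01]), 'joint_velocities': array([ 1.05306503e-03, -1.81461007e-03, -2.08622226e-04,  1.83224965e-03,
        9.36109143e-05, -6.52046840e-04]), 'tau': array([ 9.60670222e-04, -4.16916668e+01, -3.15524089e+01,  6.87478250e-02,
        3.09873722e-02, -4.96293524e-05]), 'tool_pos': array([ 0.23119087, -0.6069312 ,  0.20448277]), 'tool_rot': array([-0.69543449, -0.1285264 ,  0.69544314, -0.12732112]), 'contact_force': array([ 0.72246244,  0.14416694, -0.14131982]), 'moment': array([ 0.01888807, -0.01355341,  0.05080298]), 'width': 0.09377957944730551}
```

View pics/scene0.png

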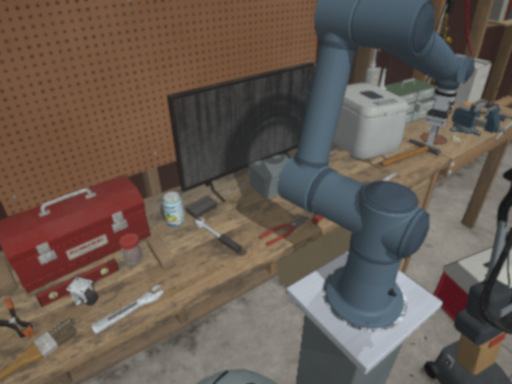

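View pics/top0.png

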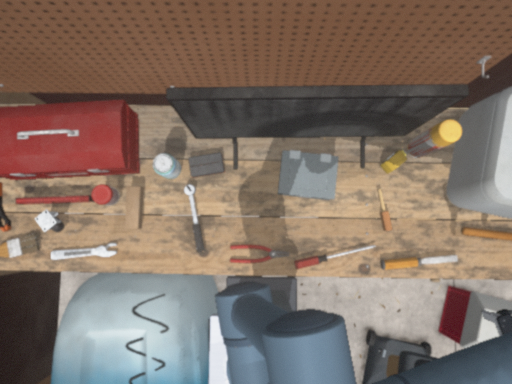

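```bash
python3 - <<'E'
import numpy as np,cv2
im=np.load('pics/top0.png.npy')[:,:,::-1]
cv2.imwrite('pics/z1.png',cv2.resize(im[120:280,260:470],None,fx=3.8,fy=3.75,interpolation=cv2.INTER_CUBIC))
cv2.imwrite('pics/z2.png',cv2.resize(im[130:280,0:230],None,fx=3.4,fy=3.4,interpolation=cv2.INTER_CUBIC))
E
```

```text
(no output)
```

View pics/z1.png

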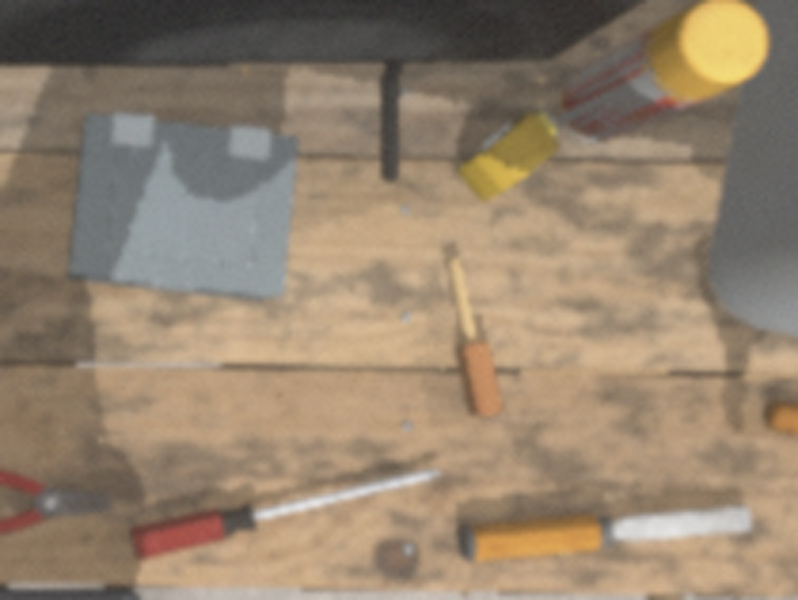

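View pics/z2.png

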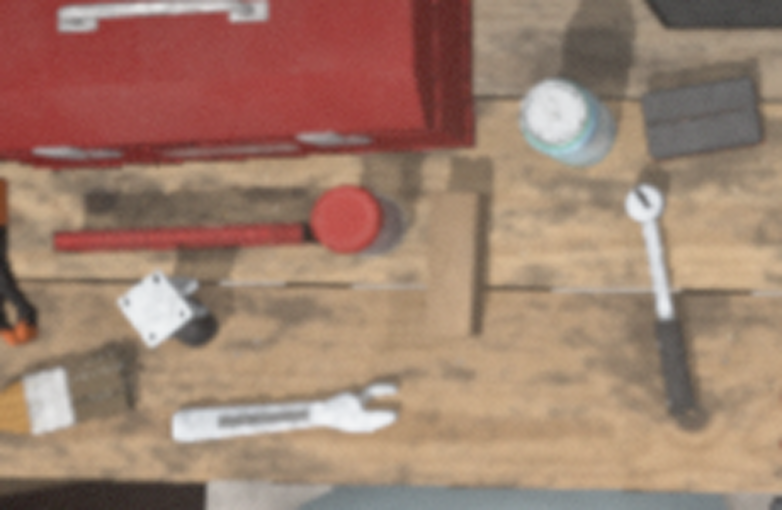

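```bash
cat > m.py <<'E'
from h import *
im=np.load('pics/top0.png.npy')
hsv=cv2.cvtColor(im,cv2.COLOR_RGB2HSV)
def big(mask,x0,y0,x1,y1):
    m=np.zeros_like(mask); m[y0:y1,x0:x1]=mask[y0:y1,x0:x1]
    cs,_=cv2.findContours(m,cv2.RETR_EXTERNAL,cv2.CHAIN_APPROX_NONE); return max(cs,key=cv2.contourArea)
# lid: bluish grey
r,g,b=[im[:,:,i].astype(int) for i in range(3)]
lid=big(((b-r>-5)).astype(np.uint8)*255,272,142,345,205)
def quad(c,z):
    P=np.array([onz('top',u,v,z)[:2] for u,v in c.reshape(-1,2)])
    return P,cv2.minAreaRect((P*1000).astype(np.float32))
P,rc=quad(lid,.098); print('lid',rc, cv2.contourArea(lid))
print(cv2.boxPoints(rc))
# dowel handle
print(im[190:240:3,372:396:2].tolist()[5:12][:2])
h=big(((hsv[:,:,0]<14)&(hsv[:,:,1]>110)).astype(np.uint8)*255,372,178,400,236)
P,rh=quad(h,.024); print('handle',rh,cv2.contourArea(h),h.reshape(-1,2).min(0),h.reshape(-1,2).max(0))
d=im.copy(); cv2.drawContours(d,[lid],-1,(255,0,0),1); cv2.drawContours(d,[h],-1,(0,0,255),1)
for u,v in [(379+0,185),]: print('tip',onz('top',u,v,.013))
cv2.imwrite('pics/m1.png',cv2.resize(d[130:250,265:415,::-1],None,fx=5,fy=5,interpolation=cv2.INTER_NEAREST))
E
python3 m.py
```

```text
lid ((574.6453857421875, -124.16317749023438), (162.08778381347656, 131.3939208984375), 84.4800796508789) 2363.0
[[ 501.45734  -198.51175 ]
 [ 632.24194  -211.15076 ]
 [ 647.83344   -49.814606]
 [ 517.0488    -37.1756  ]]
[[[196, 169, 135], [188, 162, 129], [189, 162, 132], [191, 164, 132], [165, 143, 112], [216, 186, 141], [196, 168, 126], [165, 142, 115], [201, 172, 137], [196, 166, 131], [197, 166, 133], [198, 168, 134]], [[187, 161, 129], [175, 151, 123], [182, 156, 126], [181, 157, 126], [149, 128, 101], [188, 161, 123], [215, 185, 141], [155, 133, 106], [183, 158, 128], [201, 174, 141], [204, 175, 142], [200, 172, 139]]]
handle ((445.68994140625, -372.0721130371094), (57.74749755859375, 22.06932258605957), 8.774544715881348) 100.0 [382 211] [391 230]
tip [ 0.55563608 -0.35514683  0.013     ]
```

View pics/m1.png

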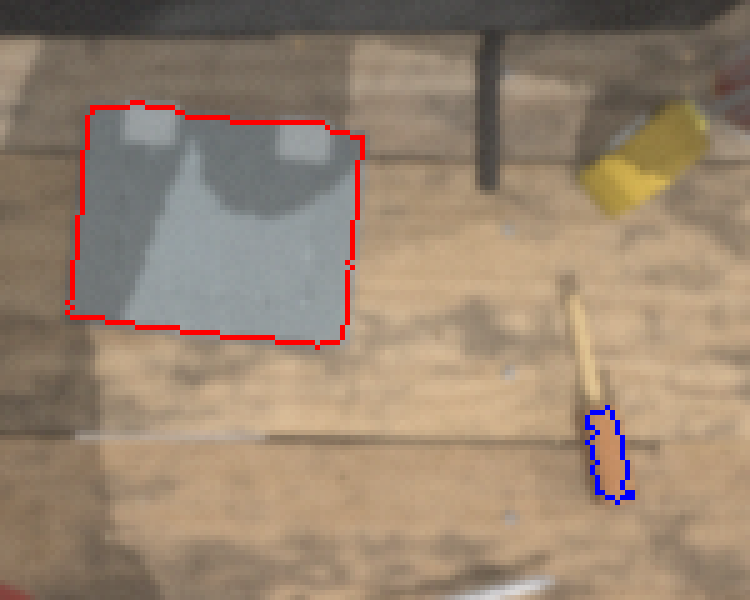

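```bash
cat > m2.py <<'E'
from h import *
exec(open('m.py').read().split("d=im.copy()")[0])
# line fits per side in world plane
P,rc=quad(lid,.098); P=P*1000
a=np.radians(-5.5); 
for it in range(3):
    ex=np.array([np.cos(a),np.sin(a)]);ey=np.array([-ex[1],ex[0]]); c=np.array(rc[0])
    q=(P-c)@np.array([ex,ey]).T
    S={}
    for nm,k,s in(('front',0,-1),('back',0,1),('right',1,-1),('left',1,1)):
        e=s*np.percentile(s*q[:,k],90); m=(abs(q[:,k]-e)<6)&(abs(q[:,1-k])<(60 if k else 72)*.9)
        if nm=='back': m&=abs(q[:,1])<14
        l=cv2.fitLine(q[m].astype(np.float32),cv2.DIST_HUBER,0,.01,.01).ravel()
        ang=np.arctan(l[1]/l[0]) if k else -np.arctan(l[0]/l[1])
        S[nm]=(float(np.mean(q[m,k])),np.degrees(ang)+np.degrees(a),int(m.sum()))
    print(S); a=np.radians(np.mean([S['front'][1],S['left'][1],S['right'][1]]))
for s in((379,188),(380,189),(380,190)): print(onz('top',*s,.013))
bc=c+ex*0; print(np.degrees(a),c)
im=np.load('pics/scene0.png.npy'); 
for p in [(.51,-.12,.058),(.51,-.12,.098),(.445,-.372,.02)]: print(proj('scene',p))
cv2.imwrite('pics/s1.png',cv2.resize(im[130:250,210:330,::-1],None,fx=5,fy=5,interpolation=cv2.INTER_CUBIC))
E
python3 m2.py
```

```text
lid ((574.6453857421875, -124.16317749023438), (162.08778381347656, 131.3939208984375), 84.4800796508789) 2363.0
[[ 501.45734  -198.51175 ]
 [ 632.24194  -211.15076 ]
 [ 647.83344   -49.814606]
 [ 517.0488    -37.1756  ]]
[[[196, 169, 135], [188, 162, 129], [189, 162, 132], [191, 164, 132], [165, 143, 112], [216, 186, 141], [196, 168, 126], [165, 142, 115], [201, 172, 137], [196, 166, 131], [197, 166, 133], [198, 168, 134]], [[187, 161, 129], [175, 151, 123], [182, 156, 126], [181, 157, 126], [149, 128, 101], [188, 161, 123], [215, 185, 141], [155, 133, 106], [183, 158, 128], [201, 174, 141], [204, 175, 142], [200, 172, 139]]]
handle ((445.68994140625, -372.0721130371094), (57.74749755859375, 22.06932258605957), 8.774544715881348) 100.0 [382 211] [391 230]
{'front': (-63.94885793568783, np.float64(-5.373022481799126), 44), 'back': (61.01335295550732, np.float64(-7.644219398498535), 10), 'right': (-79.57979727275101, np.float64(-5.245526373386383), 37), 'left': (79.00437686564088, np.float64(-4.652882277965546), 37)}
{'front': (-63.99003372228607, np.float64(-5.4990290949742), 45), 'back': (61.0172401358966, np.float64(-7.644220645229022), 10), 'right': (-79.58103280132323, np.float64(-5.245526785651843), 37), 'left': (78.99951296840607, np.float64(-4.652882630626361), 37)}
{'front': (-63.948549093811586, np.float64(-5.373022615909577), 44), 'back': (61.01698490795138, np.float64(-7.644224241375924), 10), 'right': (-79.58109318717084, np.float64(-5.245527662336827), 37), 'left': (79.00019757597242, np.float64(-4.652882710099221), 37)}
[ 0.54629191 -0.355028    0.013     ]
[ 0.54322797 -0.35807788  0.013     ]
[ 0.54011775 -0.35803778  0.013     ]
-5.0904776627818755 [ 574.64538574 -124.16317749]
[283.14185777 181.89632262]
[283.53355069 173.04264356]
[340.47679439 176.73059552]
```

```bash
sleep 1
```

```text
(no output)
```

View pics/s1.png

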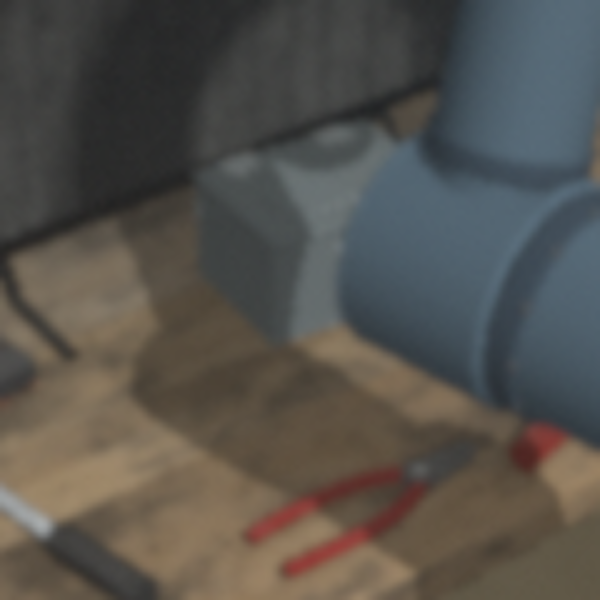

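```bash
cat >> h.py <<'E'
def ori(deg,flip=0):
    a=np.radians(deg); s=-1 if flip else 1
    x=np.array([0,0,-1.]); y=s*np.array([-np.sin(a),np.cos(a),0]); return R.from_matrix(np.array([x,y,np.cross(x,y)]).T).as_quat()
E
python3 - <<'E'
from h import *
print(R.from_quat(arm.observe()['tool_rot']).as_matrix().round(2), arm.pinch_z)
for fl in(0,1):
    for p,d in (((.4457,-.372,.12),8.6),((.4457,-.372,.004),8.6),((.43,-.11,.049),-5.2),((.5,-.14,.15),-5.2),((.55,-.16,.2),-5.2)):
        q=arm.ik(p,ori(d,fl)); print(fl,None if q is None else np.round(q,2))
E
```

```text
[[-0.    0.36 -0.93]
 [ 0.   -0.93 -0.36]
 [-1.   -0.   -0.  ]] 0.0188
0 [-0.89  0.18  1.8  -0.    1.16 -2.61]
0 [-0.89  0.35  1.84 -0.    0.95 -2.61]
0 [-0.51 -0.03  2.17 -0.    1.   -1.99]
0 [-0.49 -0.    1.94 -0.    1.21 -1.97]
0 [-0.48  0.07  1.76 -0.    1.31 -1.96]
1 [-0.89  0.18  1.8  -0.    1.16  0.53]
1 [-0.89  0.35  1.84 -0.    0.95  0.53]
1 [-0.51 -0.03  2.17 -0.    1.    1.15]
1 [-0.49 -0.    1.94 -0.    1.21  1.17]
1 [-0.48  0.07  1.76  0.    1.31  1.18]
```

```bash
python3 - <<'E'
from h import *
arm.move_to((.4457,-.372,.15),ori(8.6,1))
im=snap('scene','s2.png'); snap('top','t2.png')
cv2.imwrite('pics/s2z.png',cv2.resize(im[130:230,230:390,::-1],None,fx=5,fy=5,interpolation=cv2.INTER_CUBIC))
print(arm.observe()['time'])
E
```

```text
1.425
```

View pics/s2z.png

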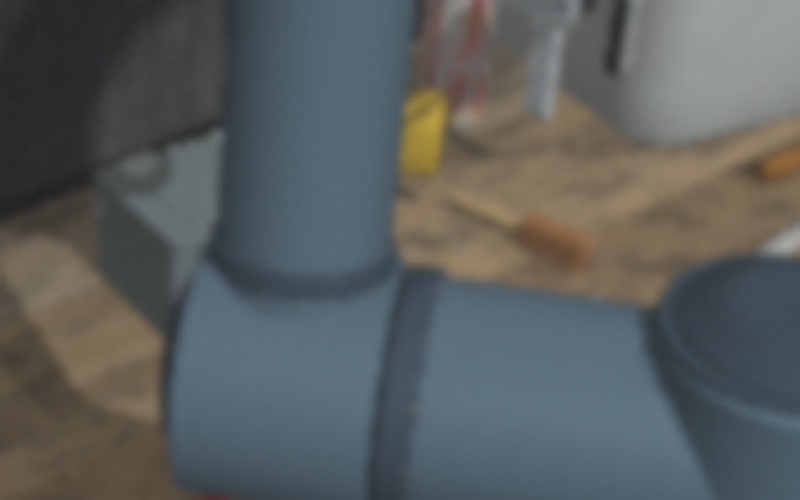

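View pics/t2.png

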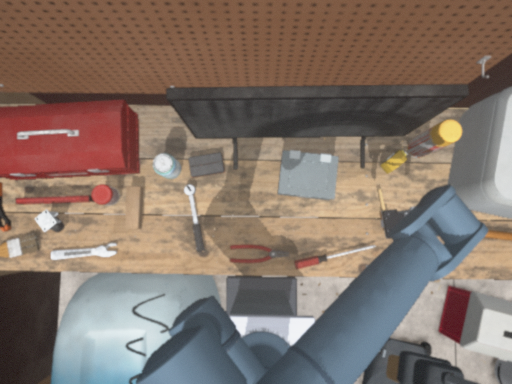

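```bash
sed -i "s#top0.png.npy#t2.png.npy#" m.py; python3 m2.py | grep -E "front|^lid|^\[ ?5|^-" ; python3 - <<'E'
from h import *
print(proj('scene',(.4457,-.372,.013)), proj('scene',(.5445,-.357,.013)))
arm.move_l((.4457,-.372,.06)); 
t=arm.move_l((.4457,-.372,.004),v=.08,contact_N=8)
print(t,arm.observe()['tool_pos'])
arm.close_gripper(35)
o=arm.observe(); print(o['width'],o['contact_force'])
arm.move_l((.4457,-.372,.15))
o=arm.observe(); print(o['width'],o['contact_force'],o['time'])
im=snap('scene','s3.png'); it=snap('top','t3.png')
cv2.imwrite('pics/s3z.png',cv2.resize(im[110:210,260:420,::-1],None,fx=5,fy=5,interpolation=cv2.INTER_CUBIC))
cv2.imwrite('pics/t3z.png',cv2.resize(it[150:250,340:500,::-1],None,fx=5,fy=5,interpolation=cv2.INTER_CUBIC))
E
```

```text
lid ((574.65234375, -124.55411529541016), (161.62130737304688, 132.15802001953125), 84.60897827148438) 2369.0
[340.13733706 178.08354407] [320.68442141 169.0023703 ]
False [ 0.44592968 -0.37230671  0.00425292]
0.021680483676031644 [-0.26209326 -0.35277762 -0.0956663 ]
0.021733983313812873 [ 0.15634444 -0.59966377 -0.20646069] 5.25Traceback (most recent call last):
  File "m2.py", line 2, in <module>
    exec(open('m.py').read().split("d=im.copy()")[0])
    ~~~~^^^^^^^^^^^^^^^^^^^^^^^^^^^^^^^^^^^^^^^^^^^^^
  File "<string>", line 17, in <module>
  File "<string>", line 6, in big
ValueError: max() iterable argument is empty
```

View pics/s3z.png

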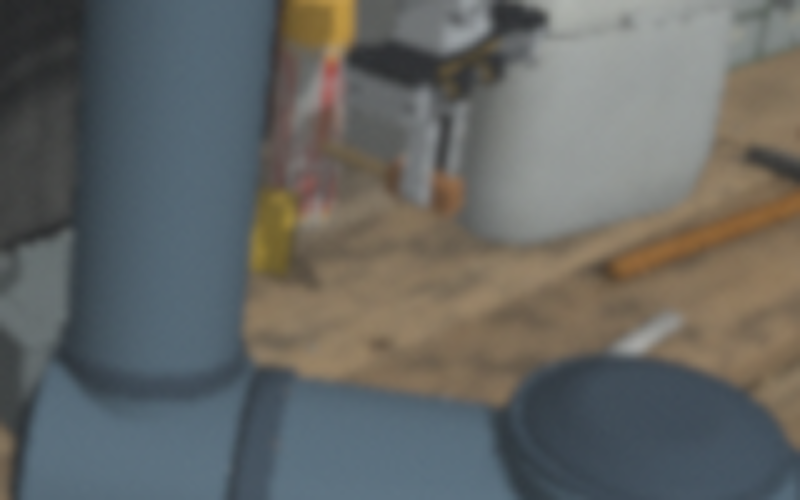

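View pics/t3z.png

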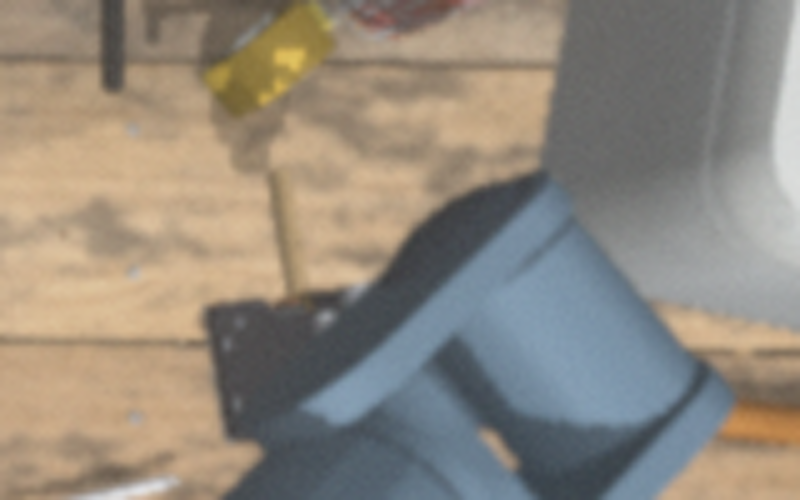

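```bash
cat >> h.py <<'E'
YAW=-5.2; BO=np.array([.5737,-.1243,0]); RB=R.from_euler('z',YAW,degrees=True).as_matrix()
def B(x,y,z): return BO+RB@np.array([x,y,z])
DZ=.009   # dowel axis above TCP
GX=.0998
def tipto(x,y,z): # TCP position for dowel tip at box coords
    return B(x-GX,y,z-DZ)
E
python3 - <<'E'
from h import *
for u,v in((395.2,184.4),): print(onz('top',u,v,.159))
arm.move_to(tipto(-.11,0,.15),ori(YAW,1))
arm.move_l(tipto(-.11,0,.058))
o=arm.observe(); print(o['time'],o['tool_pos'],tipto(-.11,0,.058))
im=snap('scene','s4.png'); it=snap('top','t4.png')
print('tip',proj('scene',B(-.11,0,.058)),proj('top',B(-.11,0,.064)),'hole',proj('scene',B(-.0615,0,.058)))
cv2.imwrite('pics/s4z.png',cv2.resize(im[120:240,230:350,::-1],None,fx=5,fy=5,interpolation=cv2.INTER_CUBIC))
cv2.imwrite('pics/t4z.png',cv2.resize(it[140:260,260:380,::-1],None,fx=5,fy=5,interpolation=cv2.INTER_CUBIC))
E
```

```text
[ 0.54154919 -0.35548546  0.159     ]
7.2 [ 0.36544365 -0.10596365  0.04964689] [ 0.36476345 -0.10528528  0.049     ]
tip [289.72853875 187.92113651] [302.79605467 212.69212599] hole [282.47752522 181.7165062 ]
```

View pics/s4z.png

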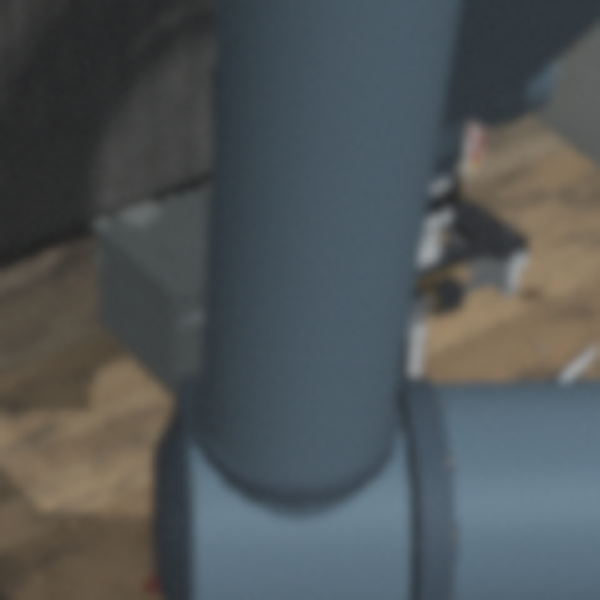

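View pics/t4z.png

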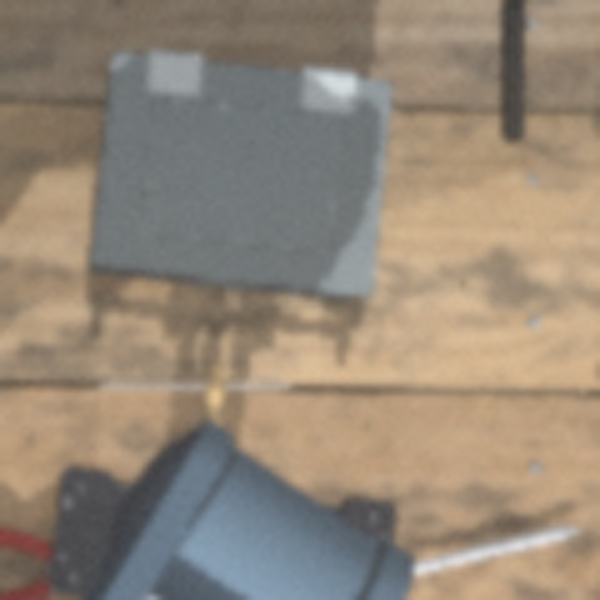

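```bash
python3 - <<'E'
from h import *
c=lambda u,v:(260+(u+.5)/5-.5,140+(v+.5)/5-.5)
for n,(u,v),z in(('tip',(217,380),.062),('dow',(216,405),.064),('FL',(93,268),.096),('FR',(373,297),.096),('BL',(111,56),.098),('BR',(390,82),.098)):
    p=onz('top',*c(u,v),z); print(n,p.round(4),(RB.T@(p-BO)).round(4))
im=np.load('pics/t4.png.npy')
cv2.imwrite('pics/t4y.png',cv2.resize(im[190:230,285:325,::-1],None,fx=14,fy=14,interpolation=cv2.INTER_CUBIC))
E
```

```text
tip [ 0.4556 -0.1152  0.062 ] [-0.1184 -0.0016  0.062 ]
dow [ 0.4409 -0.1145  0.064 ] [-0.1332 -0.0023  0.064 ]
FL [ 0.518  -0.0397  0.096 ] [-0.0631  0.0792  0.096 ]
FR [ 0.5038 -0.201   0.096 ] [-0.0627 -0.0828  0.096 ]
BL [ 0.642  -0.0487  0.098 ] [0.0611 0.0815 0.098 ]
BR [ 0.629  -0.2108  0.098 ] [ 0.0629 -0.0811  0.098 ]
```

View pics/t4y.png

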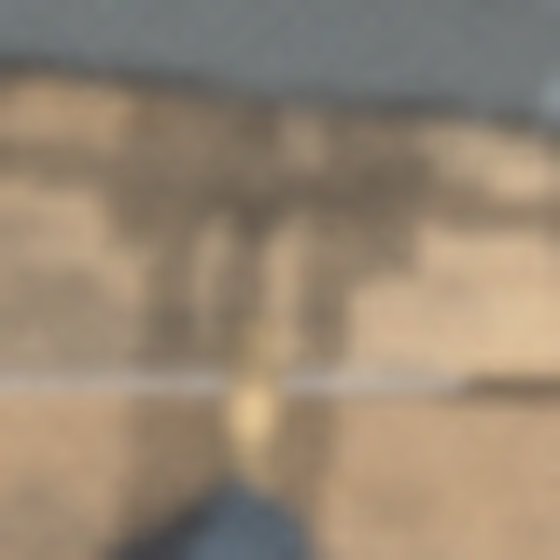

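```bash
python3 - <<'E'
from h import *
arm.move_l(tipto(-.075,.0005,.058))
o=arm.observe(); print(o['tool_pos'],tipto(-.075,.0005,.058), o['contact_force'])
for x in np.arange(-.066,-.030,.003):
    t=arm.move_l(tipto(x,.0005,.058),v=.05)
    o=arm.observe(); f=RB.T@o['contact_force']; a=RB.T@(o['tool_pos']-BO)+[GX,0,DZ]
    print(round(x,3),a.round(4),f.round(2))
    if abs(f[0])>5: break
print(o['time'])
it=snap('top','t5.png')
cv2.imwrite('pics/t5z.png',cv2.resize(it[120:260,240:380,::-1],None,fx=4,fy=4,interpolation=cv2.INTER_CUBIC))
E
```

```text
[ 0.3998194  -0.10800565  0.0494235 ] [ 0.39966472 -0.10795948  0.049     ] [-0.30120054  0.19077273 -1.35669806]
-0.066 [-0.0661  0.0005  0.0581] [ 0.82  0.09 -0.66]
-0.063 [-0.063   0.0005  0.058 ] [-0.88  0.09  0.07]
-0.06 [-0.0599  0.0005  0.058 ] [ 0.45 -0.3  -0.01]
-0.057 [-0.0568  0.0005  0.058 ] [-0.69  0.12 -0.56]
-0.054 [-0.0538  0.0005  0.058 ] [-0.1  -0.11 -1.16]
-0.051 [-0.0515  0.0007  0.0577] [-3.06  0.01  0.7 ]
-0.048 [-0.0484  0.0007  0.0577] [-4.11 -0.19  0.58]
-0.045 [-0.0456  0.0007  0.0577] [-5.17  0.21  0.98]
9.7667
```

View pics/t5z.png

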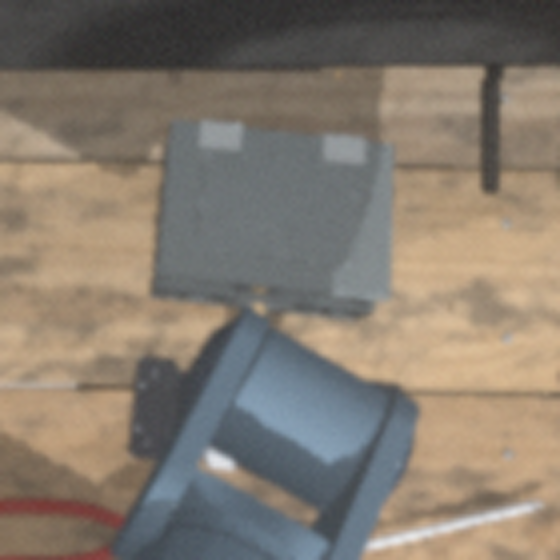

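```bash
python3 - <<'E'
from h import *
for x in (-.042,-.0405):
    t=arm.move_l(tipto(x,.0005,.058),v=.05); arm.wait(.2)
    o=arm.observe(); f=RB.T@o['contact_force']; a=RB.T@(o['tool_pos']-BO)+[GX,0,DZ]
    print(round(x,3),a.round(4),f.round(2))
arm.wait(.4)
it=snap('top','t6.png')
cv2.imwrite('pics/t6z.png',cv2.resize(it[120:260,240:380,::-1],None,fx=4,fy=4,interpolation=cv2.INTER_CUBIC))
E
```

```text
-0.042 [-0.0429  0.0007  0.0576] [-4.78 -0.23  0.79]
-0.041 [-0.0415  0.0007  0.0576] [-6.15  0.01  0.7 ]
```

View pics/t6z.png

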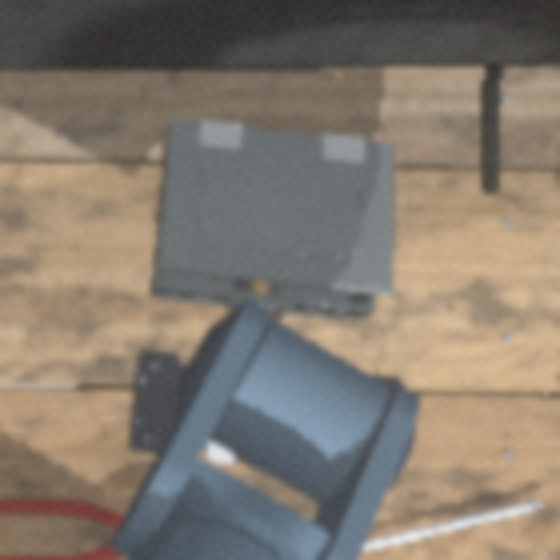

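```bash
python3 - <<'E'
from h import *
for th in(0,.05,.2,.44):
    for y in(.08,-.08):
        p=proj('top',B(.06-.124*np.cos(th),y,.092+.124*np.sin(th))); print(th,y,((p-[240,120])*4).round(0))
E
```

```text
0 0.08 [151. 294.]
0 -0.08 [372. 318.]
0.05 0.08 [152. 293.]
0.05 -0.08 [373. 317.]
0.2 0.08 [153. 288.]
0.2 -0.08 [378. 312.]
0.44 0.08 [156. 271.]
0.44 -0.08 [387. 295.]
```

```bash
python3 - <<'E'
from h import *
arm.close_gripper(60)
Y=.035
arm.move_l(tipto(-.10,.0005,.058))
arm.move_l(tipto(-.10,Y,.116))
arm.move_l(tipto(-.03,Y,.116),v=.1)
def st():
    o=arm.observe(); print(round(o['time'],2),(RB.T@(o['tool_pos']-BO)+[GX,0,DZ]).round(4),(RB.T@o['contact_force']).round(2),o['moment'].round(2),round(o['width'],4))
st()
r=.095
for th in np.arange(.4,1.01,.15):
    arm.move_l(tipto(.06-r*np.cos(th)-.006*np.sin(th),Y,.092+r*np.sin(th)-.006*np.cos(th)),v=.12); st()
it=snap('top','t7.png')
cv2.imwrite('pics/t7z.png',cv2.resize(it[120:260,240:380,::-1],None,fx=4,fy=4,interpolation=cv2.INTER_CUBIC))
im=snap('scene','s7.png')
E
```

```text
13.38 [-0.0306  0.0351  0.1155] [ 0.3   0.45 -1.08] [-0.    0.02  0.03] 0.0217
13.63 [-0.0296  0.0348  0.1242] [ 0.25  0.07 -1.11] [-0.01  0.01 -0.02] 0.0219
13.9 [-0.0238  0.0348  0.137 ] [-0.73  0.29 -0.78] [-0.    0.18 -0.01] 0.0212
14.17 [-0.0162  0.0349  0.1488] [-0.95  0.29 -1.31] [-0.01  0.2   0.05] 0.0216
14.43 [-0.0069  0.0349  0.1595] [-1.26  0.28 -0.7 ] [-0.01  0.2  -0.  ] 0.0214
14.7 [0.0039 0.0349 0.1688] [-0.15 -0.44 -0.47] [0.04 0.12 0.05] 0.0214
```

View pics/t7z.png

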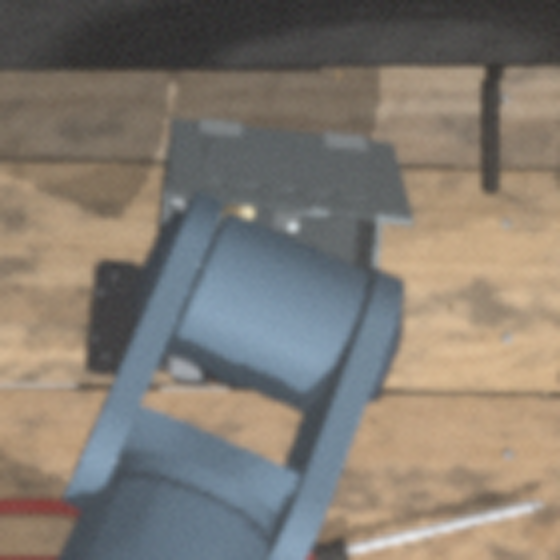

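View pics/s7.png

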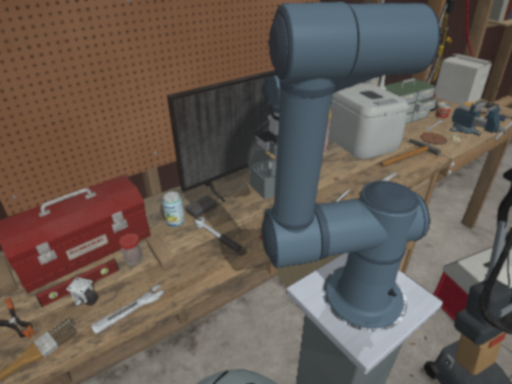

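```bash
python3 - <<'E'
from h import *
Y=.035
def st():
    o=arm.observe(); print(round(o['time'],2),(RB.T@(o['tool_pos']-BO)+[GX,0,DZ]).round(4),(RB.T@o['contact_force']).round(2),o['moment'].round(2),round(o['width'],4))
r=.095
for th in np.arange(1.15,1.86,.14):
    d=.006 if th<1.4 else .002
    arm.move_l(tipto(.06-r*np.cos(th)-d*np.sin(th),Y,.092+r*np.sin(th)-d*np.cos(th)),v=.12); st()
arm.wait(.5); st()
it=snap('top','t8.png')
cv2.imwrite('pics/t8z.png',cv2.resize(it[120:260,240:380,::-1],None,fx=4,fy=4,interpolation=cv2.INTER_CUBIC))
E
```

```text
15.07 [0.0158 0.0349 0.1763] [-0.12  0.17  0.56] [0.04 0.05 0.02] 0.0215
15.32 [0.0279 0.0349 0.1816] [ 0.67  0.84 -0.63] [0.07 0.05 0.03] 0.0214
15.62 [0.0445 0.035  0.1856] [-0.16  1.53 -0.46] [0.04 0.06 0.01] 0.0216
15.88 [0.0576 0.035  0.1868] [ 0.11 -0.95 -0.05] [0.08 0.   0.  ] 0.0214
16.13 [0.0708 0.0351 0.1862] [-0.55 -0.39  0.21] [-0.02 -0.02 -0.  ] 0.0215
16.39 [0.0816 0.0353 0.1824] [-6.17 -1.46 -1.1 ] [0.13 1.05 0.02] 0.0217
16.89 [0.0816 0.0353 0.1825] [-5.    0.28 -1.03] [0.15 1.05 0.  ] 0.0216
```

View pics/t8z.png

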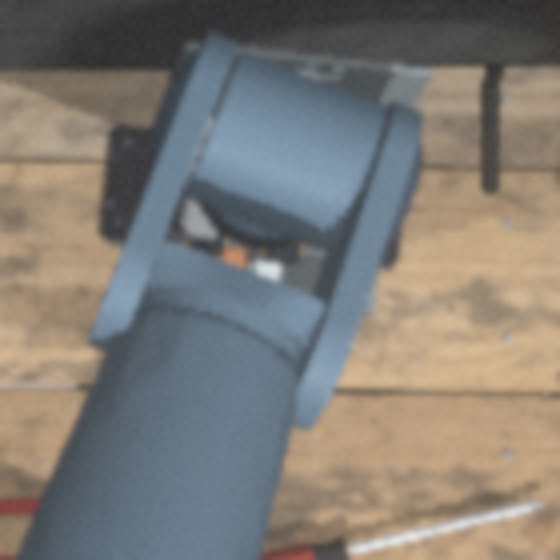

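```bash
python3 - <<'E'
from h import *
arm.move_l(tipto(-.10,.035,.186))
it=snap('top','t9.png')
arm.move_to((.4457,-.372,.12),ori(8.6,1))
im=snap('scene','s9.png'); 
cv2.imwrite('pics/t9z.png',cv2.resize(it[80:260,220:400,::-1],None,fx=3.3,fy=3.3,interpolation=cv2.INTER_CUBIC))
cv2.imwrite('pics/s9z.png',cv2.resize(im[110:210,240:400,::-1],None,fx=5,fy=5,interpolation=cv2.INTER_CUBIC))
print(arm.observe()['time'],arm.observe()['width'])
E
```

```text
19.6083 0.021347229123966336
```

View pics/t9z.png

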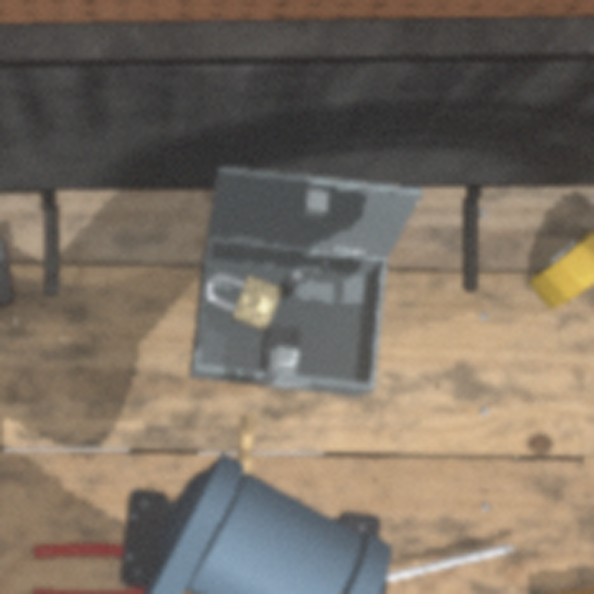

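View pics/s9z.png

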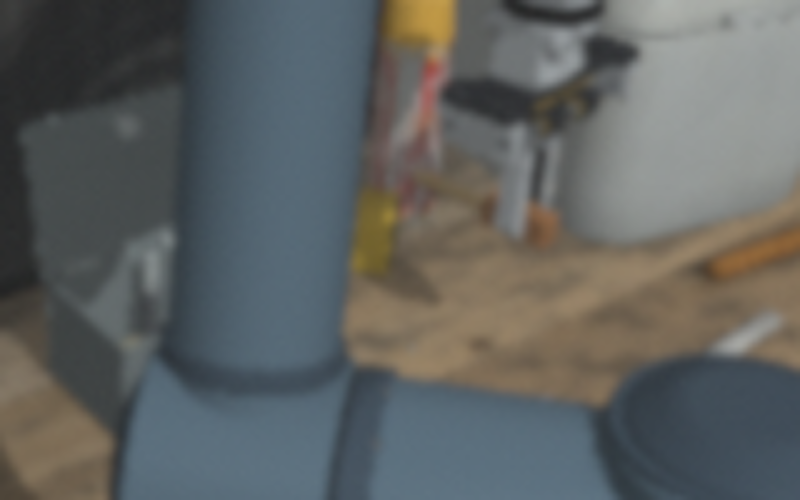

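Lid stands open at its stop, and the dowel is still level in the grip. Laying it down.

```bash
python3 - <<'E'
from h import *
arm.move_l((.4457,-.372,.03))
print(arm.move_l((.4457,-.372,.0045),v=.04,contact_N=4),arm.observe()['tool_pos'],arm.observe()['contact_force'])
arm.open_gripper(); arm.wait(.3)
arm.move_l((.4457,-.372,.15))
arm.movej([-1.381,0.245,1.558,0,1.339,-0.174]); arm.wait(.3)
it=snap('top','t10.png'); im=snap('scene','s10.png')
cv2.imwrite('pics/t10z.png',cv2.resize(it[80:270,180:420,::-1],None,fx=3.3,fy=3.15,interpolation=cv2.INTER_CUBIC))
cv2.imwrite('pics/s10z.png',cv2.resize(im[110:210,240:400,::-1],None,fx=5,fy=5,interpolation=cv2.INTER_CUBIC))
o=arm.observe(); print(o['time'],o['width'],o['contact_force'])
a=np.load('pics/top0.png.npy').astype(int)
# tools moved?
for n,(x0,y0,x1,y1) in dict(ratchet=(180,178,212,258),offcut=(124,180,146,232),sand=(186,146,228,180),tape=(380,145,412,178)).items():
    print(n,np.abs(a-it.astype(int))[y0:y1,x0:x1].mean().round(1))
E
```

```text
True [ 0.44526346 -0.37150537  0.0039991 ] [-0.37164798  0.14332105  3.48229536]
25.225 0.09400123480376865 [-1.64264859  0.51329692 -0.21577868]
ratchet 1.8
offcut 1.8
sand 2.2
tape 2.0
```

View pics/t10z.png

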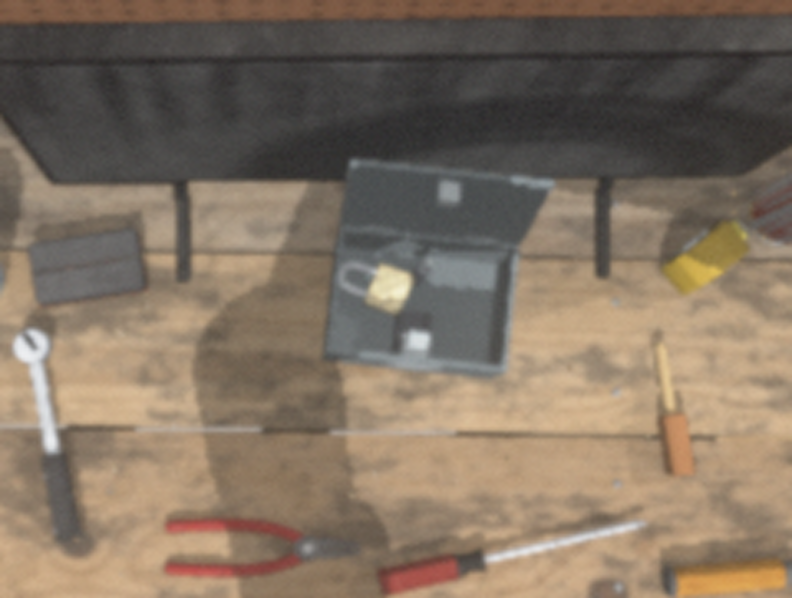

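View pics/s10z.png

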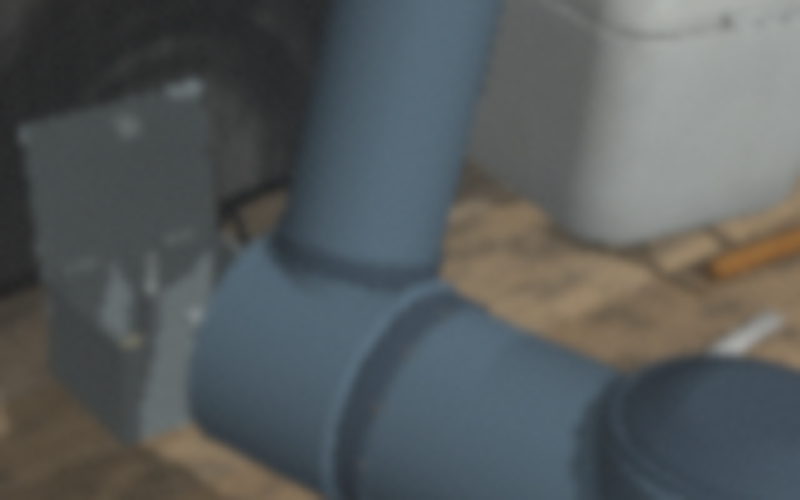

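The lid stands open. The dowel is back on the bench at top-view pixel (385, 222), outside the box, and the other tools have not moved.

```bash
python3 -c "
from h import *
arm.sign_off()"
```

```text
the job is handed in; nothing more can be done
```

The job is handed in at about 25 s of the 54 s allowed. I gripped the dowel by its handle and pressed the catch through the hole. Contact came at about 53 mm and I pressed to about 41 mm in front of the box centre, which is roughly 11 mm of catch travel at 6 N. The lid then sprang up to about 0.44 rad. I swung it back with the dowel tip, beside the hook, until it met its stop, and laid the dowel down where it came from.

**Last checks:**
- **Lid:** it stands open past upright in both camera views. I did not measure the exact angle.
- **Dowel:** it looks flat on the bench, about 0.25 m to the side of the box centre and clear of its walls. The bench stopped the lowering at the pick-up height, but this last look was from the top view only because the arm hid it from the scene camera.
- **Other tools:** the ratchet, offcut, sanding block and tape measure show no change between the first and last pictures.
- **Gripper:** it is open and clear of everything, with the arm back at its start pose.

The hole itself was never visible because the arm hid the front wall. I aimed from the lid outline in the top view and confirmed by touch. The dowel tip read about 3–5 mm short in the top view, but contact with the catch came within about 1 mm of where it was expected, so I left the model as it was.

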